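# Rebuild a take-apart choke as a transformer

### The arm

A 6-joint arm with a two-finger parallel gripper is mounted at the origin on the work surface. World frame = base frame: x ahead of the robot, y to its left, z up, the work surface at z = 0. Lengths are in m, angles in degrees, forces in N, time in s.
With the tool pointing down it reaches from about 0.375 to 0.75 m from the base axis. Payload 9 kg.
Tool frame: the origin (TCP) lies on the front face of the gripper's body, between the roots of the fingers; the fingertips stand bot.tips_ahead ahead of it and the grasp point (between the pads) lies 54 mm ahead of it (bot.tips_ahead is the distance from the TCP to the fingertips, in m); z points along the fingers, y is the line along which they close (so a half turn about z gives the same grasp; the last joint's range is limited). The gripper opens to 85 mm and grips with 20 to 120 N. Pads are 22 mm wide; open, the fingers measure 114 mm over their backs; the gripper's body (76 mm by 85 mm) begins 54 mm behind the grasp point. The pads swing forward as they close: fully open they stand 13 mm farther back than shut.
Start: joints at [-85.124, 5.964, 5.575, 89.605, 0, 77.527], TCP at [0.179, -0.573, 0.304] pointing down, gripper open.
Joint ranges: [-171.21, 171.21], [-48.23, 106.86], [-62.78, 66.21], [-105.2, 120.99], [-86.42, 89.51], [-180, 180]. Speed limits (degrees/s): [127.2, 127.2, 147.25, 180, 180, 180].

### API

Orientations are given as [roll, pitch, yaw] about the fixed x, y, z axes, in that order (R = Rz(yaw) Ry(pitch) Rx(roll)).
In Python, from station import bot, optics gives the robot as it stands. Calls block until the motion is done:
- bot.reach(position, orientation): joint-space move of the TCP to a pose.
- bot.movel(position, ori=None, rate=0.15, contact_N=None): straight line of the TCP; ori=None keeps the orientation; rate is the mean speed in m/s. With contact_N (N) it stops when the force on the tool has changed by that much, and returns True; else False.
- bot.move_joints(angles): joint-space move.
- bot.gripper_to(opening, effort=None): finger opening in m; effort is the grip in N (None keeps the last); returns when the fingers have stopped.
- bot.dwell(seconds).
- bot.ik(position, orientation): joint angles nearest the present ones, or None.
- optics.grab_frame(name): name is "scene" or "side" or "wrist"; returns a dict with "img" (400x640x3 uint8, red, green, blue), "vfov" (degrees; the focal length in pixels is half the picture's height over the tangent of half this angle, whatever the lens; pixels are square), "cx", "cy" (the principal point, pixels), "eye" and "rotation" of the camera in the world; the wrist camera has in their place "tool_from_camera" (4x4, takes a point from camera to tool coordinates, whose origin is the TCP and whose axes are the flange's). Camera axes: x right, y down, z forward; pixel columns grow to the right and rows downward; lengths in m; the calibration is good to about 2 mm. A picture is of the moment at which its call begins: read the wrist's pose just before it. There is no depth.
A pose or a line that the arm cannot do raises bot.Unreachable and nothing moves.
- bot.sign_off(): hands the job in; it is judged then, once.
Readings, each from a call of its own:
- bot.read_clock(): time.
- bot.read_q(): joint angles.
- bot.read_qvel(): joint speeds.
- bot.read_effort(): joint torques, N m.
- bot.read_position(): TCP position.
- bot.read_tool_rot(): TCP orientation.
- bot.read_force(): force on the tool from outside, world axes, zero at the start.
- bot.read_torque(): the same for the moment, N m.
- bot.read_width(): finger opening in m.
- bot.read_grasp_force(): force on a finger pad.
Only numpy, scipy, OpenCV 4.12 (cv2) and the standard library are available. Lean on these libraries where they do the work, as an engineer would, in place of code of your own. Each camera call takes 0.05 s, during which the arm holds its last target. There are 200 camera calls.

### The job

The take-apart transformer core on the bench is still set up as a choke: lift the iron yoke bar up out of its two open brackets and lay it on the ribbed rubber pad, then draw the tall coil off the centre limb and stand it in the shallow tray. Now build it up as a transformer: first the thick coil, right down to the bottom of the centre limb, then the thin flat coil on top of it, and last the yoke back in both brackets, lying flat so that it closes the core. Lower every part into place rather than letting it drop, and leave the meter, the screwdriver and the solder reel where they are.

Things in the scene. Friction and masses are not known exactly. Their poses are not given: they have to be found in the camera images.
- core: Fixed iron E core on a wooden board 110 (x) by 180 (y) by 12 mm. Origin: centre of board's underside; z up, y along the row of limbs. Three limbs rise from z = 32 (window floor) to 82 mm: centre limb 40 x 40 mm on the origin's axis, outer limbs 40 (x) by 20 (y) mm at y = +-50; windows 20 mm wide, open to +x and -x. An aluminium bracket, open above, flared to z = 96 mm, tops each outer limb.
- yoke: Loose iron bar 40 (x) by 120 (y) by 20 mm high, 0.75 kg. Origin: centre of underside. Starts on the limbs in the brackets: underside at core z = 82 mm, y along the core's y, 4 mm play each side, 6 at each end. Grip it at mid length across the 40 mm; coils below jut out 11 mm past its long sides, their top 10 mm under it at the start, 6 mm at the end, so fingers must not reach deeper.
- tall_coil: Loose copper coil on a pale square former, the tallest of three: 62 (x) by 72 (y) by 40 mm high, 47 x 47 mm bore through it, 0.36 kg. Origin: centre of its underside, on the bore's axis; z up. Starts on the centre limb under the yoke, underside at core z = 32 mm, its y along the core's y; grip its x faces, 62 mm apart.
- thick_coil: Loose coil of the same make lying flat on the bench: 62 (x) by 72 (y) by 28 mm high, 47 x 47 mm bore (3.5 mm play each side of the limb), 0.28 kg. Origin: centre of its underside, on the bore's axis. On the limb its y lies along the core's y, either way round, underside at core z = 32 mm; grip its x faces, 62 mm apart, which stay free in front of and behind the core.
- thin_coil: Loose flat coil of the same make lying on the bench: 62 by 62 by 16 mm high, 47 x 47 mm bore, 0.15 kg. Origin: centre of its underside, on the bore's axis. It fits the limb at any quarter turn; on the thick coil its underside is at core z = 60 mm. Grip it, too, from in front of and behind the core.
- tray: Fixed shallow blue plastic tray, 120 (x) by 130 (y) mm, walls 4 mm thick and 20 mm high, floor 4 mm thick. Origin: centre of its underside.
- pad: Fixed ribbed grey rubber pad for laying iron parts on, 80 (x) by 160 (y) mm, 6 mm thick. Origin: centre of its underside; y along its length.
- meter: Bystander: red and grey handheld multimeter lying on its back beyond the core, 180 (x) by 85 (y) by 46 mm high. Origin: centre of its underside.
- screwdriver: Bystander: screwdriver, 190 mm long, lying along its x on the far side of the bench. Origin: on its underside.
- solder_reel: Bystander: grey reel of solder standing on its flange beyond the core, 60 mm across, 42 mm high. Origin: centre of its underside.
There are look-alikes about, which are no part of the job. Leave any blue look-alike of the thick_coil alone. Leave any green look-alike of the tall_coil alone.

How it is judged:
By the outcome, as a careful person would: the job done as asked, in the order asked, and still so for the second after the job is handed in, with the robot touching nothing.
It also fails if it takes over 134 s, if anything falls off the work surface, if the arm or the gripper's body presses on something with over 40 N, if the wrist force passes 120 N, or if a joint passes its speed limit or range.

## Working session

There is one attempt and no reset: what is moved stays moved. The work goes in short steps, each a Python script; the robot and the scene stay as the last script left them, time stands still between calls to the robot, and variables do not carry over. Pictures are saved under pics/ and viewed, at most 16 in all, crops included, and the job is handed in when it is done.

```bash
ls; mkdir -p pics
cat > h.py <<'E'
import numpy as np, cv2
from station import bot, optics
from scipy.spatial.transform import Rotation as R
def save(n,img): cv2.imwrite(f'pics/{n}.png',img[:,:,::-1])
def cam(f,T=None):
    if 'eye' in f: return np.array(f['eye']),np.array(f['rotation'])
    M=T@np.array(f['tool_from_camera']); return M[:3,3],M[:3,:3]
def ray(f,u,v,z,T=None):
    e,r=cam(f,T); F=f['img'].shape[0]/2/np.tan(np.radians(f['vfov']/2))
    d=r@np.array([(u-f['cx'])/F,(v-f['cy'])/F,1]); return (e+d*(z-e[2])/d[2])
E
python3 - <<'E'
from h import *
for n in ['scene','side','wrist']:
    f=optics.grab_frame(n); save(n,f['img']); print(n,{k:np.round(v,3).tolist() for k,v in f.items() if k!='img'})
print(bot.read_tool_rot(),bot.tips_ahead,bot.read_clock())
E
```

```text
pics
scene {'vfov': 50.217, 'cx': 317.631, 'cy': 203.272, 'eye': [1.056, 0.211, 0.96], 'rotation': [-148.179, 0.021, 111.344]}
side {'vfov': 46.91, 'cx': 321.321, 'cy': 199.617, 'eye': [0.494, 1.141, 0.752], 'rotation': [-120.02, -0.381, -176.631]}
wrist {'vfov': 60.188, 'cx': 321.208, 'cy': 202.05, 'tool_from_camera': [[0.001, -0.958, -0.286, 0.072], [1.0, 0.001, -0.0, 0.0], [0.0, -0.286, 0.958, -0.07], [0.0, 0.0, 0.0, 1.0]]}
[-1.79942013e+02 -1.40584234e-02  1.73464691e+01] 0.0726 0.15
```

View pics/scene.png

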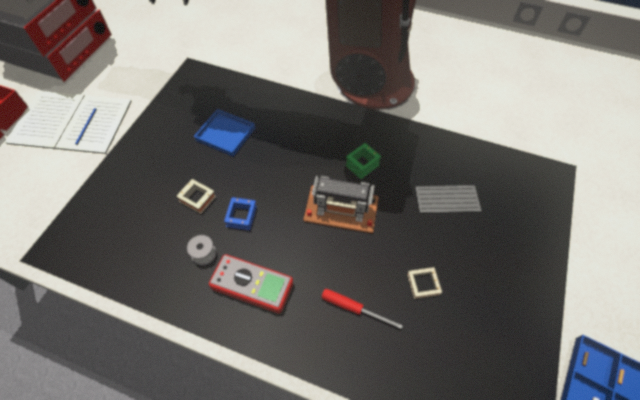

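View pics/side.png

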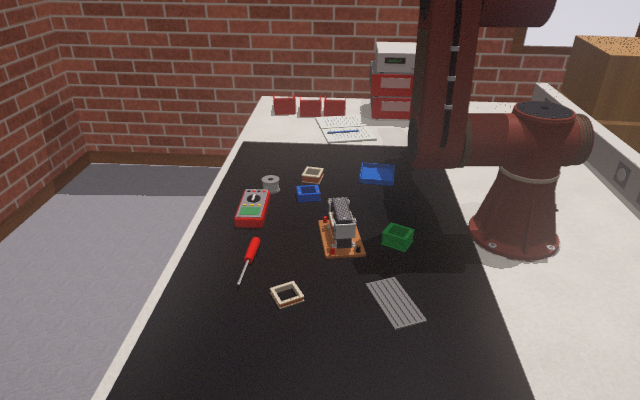

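The scene view shows these candidates:
- **Thick coil:** pale coil at (196,195), or the blue look-alike at (240,213).
- **Tall coil:** under the yoke at (341,200), or the green look-alike at (364,160).
- **Thin coil:** pale flat coil at (424,282).
- **Other parts:** tray (224,131), pad (448,198), board (341,212).

I choose the pale coils and the one in the core.

```bash
sed -i "s/np.array(f\['rotation'\])/R.from_euler('xyz',f['rotation'],degrees=True).as_matrix()/" h.py
cat >> h.py <<'E'
def rect(f,mask,z,T=None):
    """min-area rectangle (m) of the biggest blob, cast on plane z: centre, (long, short), yaw of long side"""
    c=max(cv2.findContours(mask.astype(np.uint8),0,cv2.CHAIN_APPROX_NONE)[0],key=cv2.contourArea)
    P=np.array([ray(f,u,v,z,T)[:2] for u,v in c[:,0]],np.float32)
    (x,y),(w,h),a=cv2.minAreaRect(P*1000)
    if w<h: w,h,a=h,w,a+90
    return np.round([x/1000,y/1000,w/1000,h/1000,(a+90)%180-90],4)
def win(m,u0,u1,v0,v1):
    o=np.zeros(m.shape,bool); o[v0:v1,u0:u1]=m[v0:v1,u0:u1]; return o
E
python3 - <<'E'
from h import *
for n,W in dict(scene=dict(thick=(170,220,170,220),thin=(400,450,260,305),board=(295,390,170,240),pad=(405,490,175,220),tray=(185,265,100,160),reel=(180,220,230,270),meter=(200,300,245,320)),
                side=dict(thick=(295,330,160,187),thin=(260,310,275,312),board=(310,370,190,260),pad=(360,430,270,332),tray=(350,400,155,190))).items():
    f=optics.grab_frame(n); I=f['img'].astype(int); hsv=cv2.cvtColor(f['img'],cv2.COLOR_RGB2HSV)
    H,S,V=[hsv[:,:,i] for i in range(3)]
    M=dict(thick=(V>90),thin=(V>90),board=(H<18)&(S>110)&(V>70),pad=(V>70)&(S<60),tray=(H>95)&(H<125)&(S>120)&(V>50),reel=V>70,meter=V>70)
    Z=dict(thick=.028,thin=.016,board=.012,pad=.006,tray=.02,reel=.042,meter=.04)
    for k,w in W.items(): print(n,k,rect(f,win(M[k],*w),Z[k]))
    if n=='scene':
        a=[cv2.resize(f['img'][v:v+60,u:u+80],(400,300),interpolation=2) for u,v in [(170,165),(385,252),(300,165),(415,170)]]
        save('crops',np.vstack([np.hstack(a[:2]),np.hstack(a[2:])]))
E
```

```text
scene thick [ 6.07800e-01 -3.04500e-01  9.22000e-02  7.41000e-02  8.21474e+01]
scene thin [  0.6208   0.3074   0.0713   0.0698 -60.082 ]
scene board [ 5.01300e-01  5.90000e-02  1.82800e-01  1.11700e-01 -7.91929e+01]
scene pad [  0.3649   0.31     0.1655   0.0848 -68.6689]
scene tray [ 0.3817 -0.3426  0.144   0.1301 84.1889]
scene reel [ 0.7479 -0.2098  0.0983  0.0908 28.2917]
scene meter [  0.7751  -0.0712   0.2402   0.1783 -68.6627]
side thick [ 6.06600e-01 -2.69500e-01  1.57200e-01  7.65000e-02  8.48464e+01]
side thin [  0.6193   0.3167   0.0778   0.0677 -59.9546]
side board [ 5.00200e-01  5.75000e-02  2.09700e-01  1.11800e-01 -7.97576e+01]
side pad [  0.3658   0.3136   0.1624   0.0812 -67.4947]
side tray [ 0.3817 -0.3242  0.1637  0.1186 85.6968]
```

View pics/crops.png

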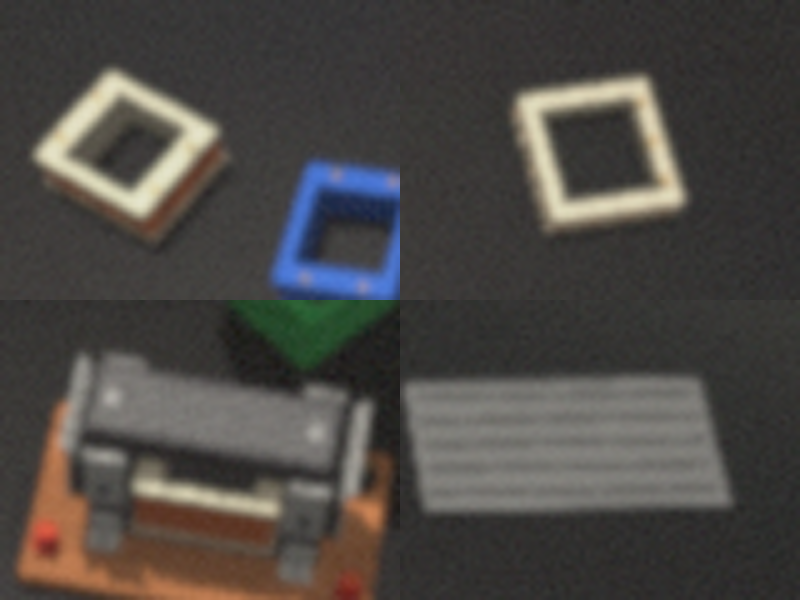

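```bash
cat >> h.py <<'E'
def wshot(name=None):
    p=np.array(bot.read_position()); o=bot.read_tool_rot()
    T=np.eye(4); T[:3,:3]=R.from_euler('xyz',o,degrees=True).as_matrix(); T[:3,3]=p
    f=optics.grab_frame('wrist')
    if name: save(name,f['img'])
    f['hsv']=cv2.cvtColor(f['img'],cv2.COLOR_RGB2HSV); return f,T
def down(yaw): return [180,0,(yaw+180)%360-180]
E
python3 - <<'E'
from h import *
bot.gripper_to(0.04); print(bot.tips_ahead,bot.read_width(),bot.read_clock())
bot.gripper_to(0.085); print(bot.tips_ahead,bot.read_clock())
bot.reach([.501,.058,.30],down(100.5)); print(bot.read_q(),bot.read_clock())
f,T=wshot('core'); H,S,V=[f['hsv'][:,:,i] for i in range(3)]
print(rect(f,(H<18)&(S>110)&(V>70),.012,T))
E
```

```text
0.0726 0.040143521297963884 0.7583
0.0726 1.275
[-8.35951225e+00 -1.08166755e+01 -1.11867787e+01  8.96318433e+01
 -7.06378452e-03  7.12152154e+01] 3.7833
[ 4.95600e-01  5.85000e-02  1.79700e-01  1.09600e-01 -7.98782e+01]
```

View pics/core.png

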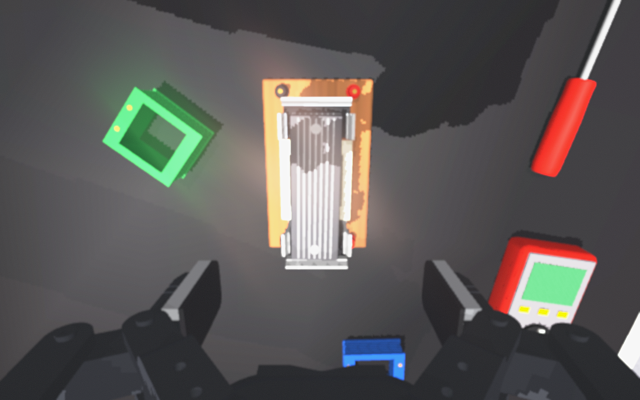

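Core: centre (0.4956, 0.0585), yaw 10.1°, and the rectangle size matches the board. The yoke is at columns 290–343, in the brackets. The open fingertips appear at about 60 mm ahead of the TCP, so tips_ahead is the shut value. Next I'll take the yoke.

Run:
```python
from h import *
C=[.4956,.0585]
bot.movel(C+[.22],down(100.1),rate=.2)
print(bot.movel(C+[.153],rate=.08,contact_N=8))
bot.gripper_to(.03,effort=90); print(bot.read_width(),bot.read_grasp_force(),bot.read_clock())
p0=bot.read_force()[2]
bot.movel(C+[.175],rate=.05); bot.movel(C+[.27],rate=.2); print(bot.read_force()-p0 if hasattr(p0,'shape') else bot.read_force(),p0)
f,T=wshot('lift')
bot.reach([.3654,.312,.20],down(111.9))
bot.movel([.3654,.312,.090],rate=.15)
print(bot.movel([.3654,.312,.072],rate=.03,contact_N=5),bot.read_position(),bot.read_clock())
```

```text
False
0.037980232029133955 93.47962260246277 5.8583
[ -6.3552591   -5.11839833 -13.35879958] 5.529264587284979
True [0.3656978  0.31218884 0.07767821] 9.6
```

View pics/lift.png

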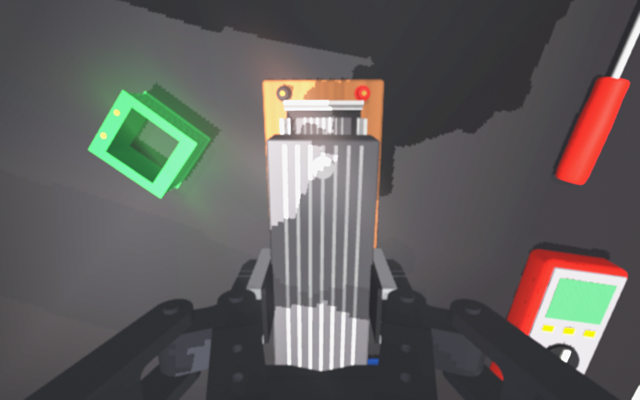

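The yoke hangs square in the fingers (columns 268–378), and it touched down on the pad at the height for lying flat. Next is the tall coil.

```bash
python3 - <<'E'
from h import *
C=[.4956,.0585]
bot.gripper_to(.06); bot.movel([.3657,.3122,.18],rate=.25)
bot.gripper_to(.085)
bot.reach(C+[.26],down(100.1)); f,T=wshot('core2')
H,S,V=[f['hsv'][:,:,i] for i in range(3)]
print('board',rect(f,(H<18)&(S>110)&(V>70),.012,T))
print(bot.movel(C+[.13],rate=.15,contact_N=12),bot.movel(C+[.111],rate=.06,contact_N=6))
bot.gripper_to(.05,effort=60); print(bot.read_width(),bot.read_position(),bot.read_clock())
f0=np.array(bot.read_force())
for z,r in((.12,.03),(.20,.08),(.26,.2)):
    bot.movel(C+[z],rate=r); print(np.round(np.array(bot.read_force())-f0,1),bot.read_width())
f,T=wshot('coil_up')
print(bot.read_clock())
E
python3 -c "
import cv2,numpy as np
cv2.imwrite('pics/pair.png',np.hstack([cv2.resize(cv2.imread('pics/%s.png'%n),(400,250)) for n in('core2','coil_up')]))"
```

```text
board [7.33200e-01 1.45900e-01 9.89000e-02 3.37000e-02 8.71993e+01]
False False
0.06118685273470897 [0.4959838  0.05845498 0.11155692] 13.8917
[ 0.9  0.2 -6.4] 0.06096126041502544
[ 0.4  0.2 -6.9] 0.06095981542343436
[ 0.3 -0.7 -6.6] 0.06108559576674316
15.9917
```

View pics/pair.png

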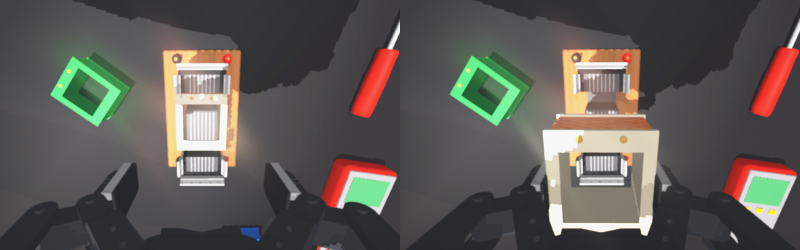

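The coil came off cleanly and is square in the fingers. On to the tray.

```bash
python3 - <<'E'
from h import *
P=[.380,-.345]
bot.reach(P+[.20],down(175))
f,T=wshot('tray_pre')
bot.movel(P+[.098],rate=.15,contact_N=12)
print(bot.movel(P+[.078],rate=.03,contact_N=4),bot.read_position(),bot.read_clock())
bot.gripper_to(.072); bot.movel(P+[.2],rate=.25); bot.gripper_to(.085)
bot.reach([.5,-.345,.28],down(175))
f,T=wshot('tray_post'); print(bot.read_clock())
E
python3 -c "
import cv2,numpy as np
cv2.imwrite('pics/pair2.png',np.hstack([cv2.resize(cv2.imread('pics/%s.png'%n),(400,250)) for n in('tray_pre','tray_post')]))"
```

```text
True [ 0.38005555 -0.34517046  0.08351215] 19.2583
21.1167
```

View pics/pair2.png

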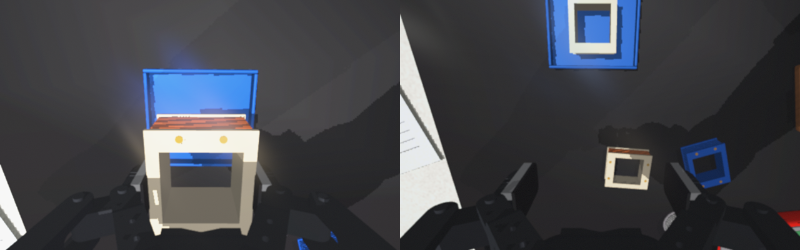

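The tall coil stands in the tray. The pale thick coil is at full-frame (368,269), with the blue look-alike to its right. I'll measure the thick coil from here.

Run:
```python
from h import *
f,T=wshot(); H,S,V=[f['hsv'][:,:,i] for i in range(3)]
m=win((V>110)&(S<90),310,430,225,310); print(rect(f,m,.028,T))
a=cv2.resize(f['img'][215:315,300:440],(420,300)); b=cv2.resize(np.repeat((m*255).astype(np.uint8)[215:315,300:440,None],3,2),(378,300))
save('thick',np.hstack([a,b]))
```

```text
[ 5.97900e-01 -3.08700e-01  7.50000e-02  7.39000e-02  8.05154e+01]
```

View pics/thick.png

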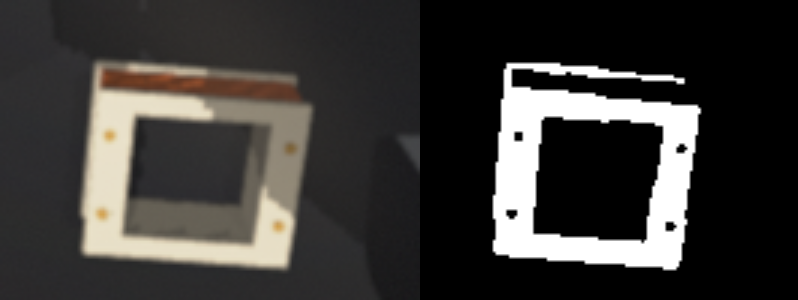

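```bash
cat >> h.py <<'E'
def pale(f,z,T,box,lo=110,k=9):
    H,S,V=[f['hsv'][:,:,i] for i in range(3)]
    m=win((V>lo)&(S<90),*box).astype(np.uint8)
    return rect(f,cv2.morphologyEx(m,cv2.MORPH_OPEN,np.ones((k,k),np.uint8)),z,T)
E
python3 - <<'E'
from h import *
f,T=wshot(); r=pale(f,.028,T,(310,430,225,310),k=6); print(r)
bot.reach([r[0],r[1],.22],down(80)); f,T=wshot('thick2')
P=np.array(r[:3]);P[2]=.028
q=np.linalg.inv(T@np.array(f['tool_from_camera']))@np.r_[P,1]; F=200/np.tan(np.radians(f['vfov']/2))
u,v=q[:2]/q[2]*F+[f['cx'],f['cy']]; print(u,v,bot.read_clock())
u,v=int(u),int(v); print(pale(f,.028,T,(u-90,u+90,max(v-90,0),v+80),k=9))
E
```

```text
[ 6.03900e-01 -3.08600e-01  7.50000e-02  6.44000e-02  8.06267e+01]
322.2870432108938 194.6711451184545 22.8583
[ 0.599  -0.3077  0.1425  0.1373 -9.9295]
```

View pics/thick2.png

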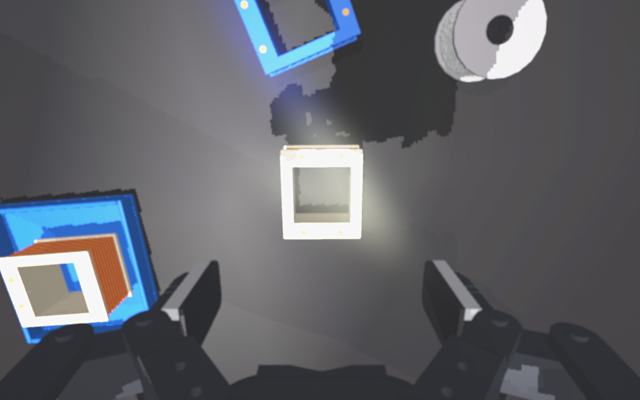

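The thick coil's top face is at columns 281–362, rows 150–240, long side upright, well aligned with the tool. I'll remeasure with a higher threshold and pick.

Run:
```python
from h import *
f,T=wshot(); r=pale(f,.028,T,(255,390,135,255),lo=215,k=5); print(r)
assert abs(r[2]-.073)<.004 and abs(r[3]-.063)<.004
P=[r[0],r[1]]; yaw=r[4]
bot.movel(P+[.10],down(yaw),rate=.15)
print(bot.movel(P+[.074],rate=.06,contact_N=8))
bot.gripper_to(.05,effort=60); print(bot.read_width(),bot.read_position())
bot.movel(P+[.09],rate=.05); bot.movel(P+[.22],rate=.25)
C=[.4956,.0585]
bot.reach(C+[.24],down(100.1)); f,T=wshot('thick_in'); print(bot.read_clock(),bot.read_width())
```

```text
[ 6.03400e-01 -3.07500e-01  7.59000e-02  6.38000e-02  8.03673e+01]
False
0.06105812099920801 [ 0.60382966 -0.3078276   0.07488479]
27.3917 0.06079208087328828
```

View pics/thick_in.png

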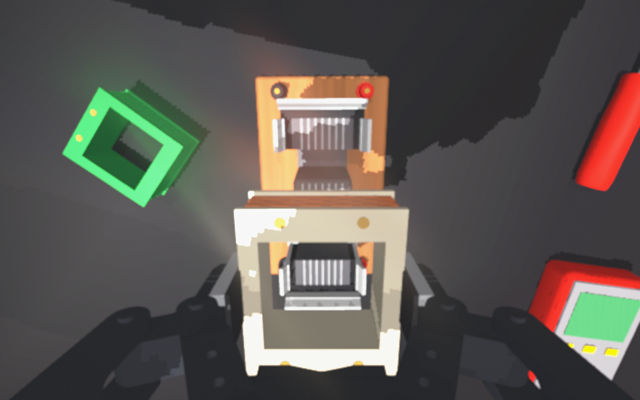

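Run:
```python
from h import *
T=np.eye(4); T[:3,:3]=R.from_euler('xyz',[180,0,0],degrees=True).as_matrix()
f=optics.grab_frame('wrist')
for u,v in[(236,209),(407,208),(247,375),(398,373),(258,243),(385,243),(321,350),(321,208)]: print(u,v,np.round(ray(f,u,v,-.046,T),4))
g=f['img'][195:400,321].astype(int).sum(1); print(g.tolist())
```

```text
236 209 [ 0.0352  0.0307 -0.046 ]
407 208 [ 0.0356 -0.0297 -0.046 ]
247 375 [-0.0367  0.0311 -0.046 ]
398 373 [-0.0355 -0.0311 -0.046 ]
258 243 [ 0.0222  0.0236 -0.046 ]
385 243 [ 0.0223 -0.0227 -0.046 ]
321 350 [-0.0243  0.0006 -0.046 ]
321 208 [ 0.0356  0.0006 -0.046 ]
[514, 401, 365, 364, 365, 365, 374, 368, 361, 350, 357, 381, 393, 435, 530, 611, 623, 621, 621, 621, 621, 621, 621, 621, 621, 621, 621, 620, 619, 622, 621, 621, 621, 620, 621, 619, 620, 619, 620, 620, 620, 619, 620, 620, 620, 615, 569, 429, 254, 184, 188, 185, 184, 184, 179, 179, 172, 175, 172, 171, 171, 168, 165, 188, 311, 477, 578, 592, 590, 590, 587, 586, 587, 585, 584, 581, 582, 581, 582, 578, 578, 578, 578, 576, 577, 574, 572, 577, 560, 470, 303, 211, 199, 172, 128, 143, 242, 325, 360, 363, 361, 438, 630, 673, 569, 517, 518, 508, 487, 463, 472, 601, 723, 738, 664, 431, 348, 353, 355, 354, 356, 355, 355, 355, 356, 358, 355, 356, 355, 354, 356, 356, 355, 355, 358, 355, 355, 354, 356, 355, 358, 356, 354, 357, 355, 355, 357, 356, 356, 356, 355, 355, 351, 420, 641, 734, 739, 737, 737, 737, 737, 737, 737, 737, 737, 737, 737, 737, 737, 737, 737, 737, 737, 737, 741, 711, 434, 185, 147, 152, 152, 152, 147, 150, 145, 151, 149, 147, 145, 144, 142, 140, 144, 142, 138, 137, 137, 134, 136, 135, 132, 130, 132, 128, 127]
```

The in-hand coil is centred to within 1 mm. I'll lower it under contact watch.

```bash
cat > lower.py <<'E'
from h import *
def lower(C,zs,z_end,N=6):
    bot.movel(C+[zs],rate=.15,contact_N=12)
    f0=np.array(bot.read_force())
    hit=bot.movel(C+[z_end],rate=.05,contact_N=N)
    bot.dwell(.1); print('hit',hit,'z',bot.read_position(),'dF',np.round(np.array(bot.read_force())-f0,1),bot.read_clock())
    return bot.read_position()[2]
E
python3 - <<'E'
from lower import *
C=[.4956,.0585]
z=lower(C,.165,.104)
if z<.1085:
    bot.gripper_to(.082); bot.movel(C+[.24],rate=.2); wshot('thick_on')
E
```

```text
hit True z [0.49526187 0.05855992 0.10680382] dF [-1.5 -1.3  6.9] 29.2583
```

The thick coil is seated: the TCP is at 106.8 mm against 106.9 mm expected. Now the thin coil.

Run:
```python
from h import *
P=[.62,.312]
bot.gripper_to(.085); bot.reach(P+[.22],down(120)); f,T=wshot('thin2'); print(bot.read_clock())
q=np.linalg.inv(T@np.array(f['tool_from_camera']))@np.r_[P,.016,1]; F=200/np.tan(np.radians(f['vfov']/2))
u,v=(q[:2]/q[2]*F+[f['cx'],f['cy']]).astype(int); print(u,v)
for lo in(180,215,235): print(pale(f,.016,T,(u-75,u+75,v-75,v+75),lo=lo,k=5))
a=cv2.imread('pics/thick_on.png'); b=cv2.imread('pics/thin2.png')
cv2.imwrite('pics/pair3.png',np.hstack([cv2.resize(x,(400,250)) for x in(a,b)]))
```

```text
31.8417
322 190
[  0.6173   0.3102   0.0653   0.0648 -60.0033]
[  0.6176   0.3099   0.0645   0.0639 -60.0033]
[  0.6177   0.31     0.0645   0.0635 -60.0033]
```

View pics/pair3.png

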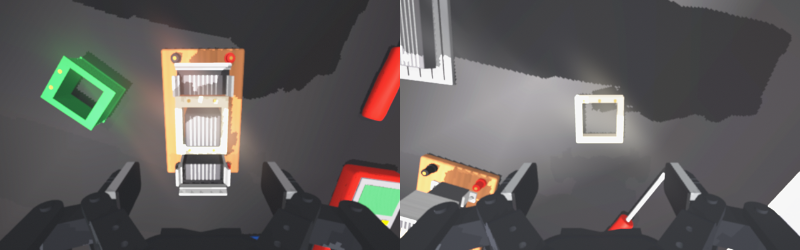

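The left view shows the thick coil low on the limb. The right view shows the thin coil square to the tool at (600,119), clear of everything. I'll pick it and fit it.

Run:
```python
from lower import *
P=[.6177,.310]; C=[.4956,.0585]
bot.movel(P+[.10],down(120),rate=.15); print(bot.movel(P+[.071],rate=.06,contact_N=8))
bot.gripper_to(.05,effort=50); z0=bot.read_position()[2]; print(bot.read_width(),z0)
bot.movel(P+[.085],rate=.05); bot.movel(P+[.2],rate=.25)
bot.reach(C+[.24],down(100.1)); f,T=wshot('thin_in')
L=np.eye(4); L[:3,:3]=R.from_euler('xyz',[180,0,0],degrees=True).as_matrix()
print(pale(f,-.071+.016,L,(225,420,180,385),lo=100,k=3))
```

```text
False
0.06034577203675872 0.0719230979399775
[ 5.90000e-03  2.00000e-04  7.93000e-02  7.54000e-02 -8.99446e+01]
```

View pics/thin_in.png

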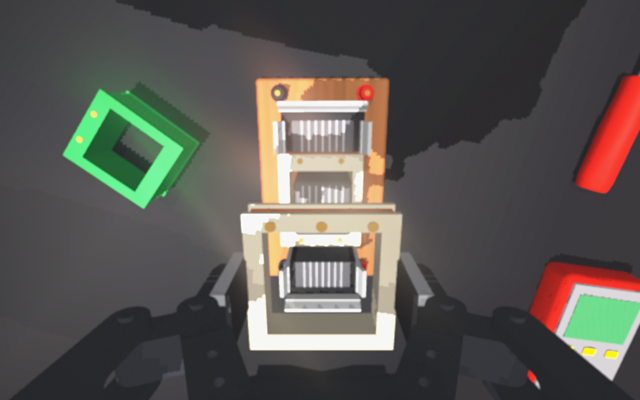

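Run:
```python
from lower import *
C=[.4956,.0585]
f=optics.grab_frame('wrist'); L=np.eye(4); L[:3,:3]=R.from_euler('xyz',[180,0,0],degrees=True).as_matrix()
a=ray(f,321,213,-.055,L)[0]; b=ray(f,321,350,-.055,L)[0]; d=(a+b)/2; print(a,b,d)
assert abs(d)<.003
t=np.radians(100.1); C=[C[0]-d*np.cos(t),C[1]-d*np.sin(t)]
z=lower(C,.165,.129)
if z<.1335:
    bot.gripper_to(.08); bot.movel(C+[.24],rate=.2); wshot('thin_on'); print(bot.read_clock())
```

```text
0.03073902445772908 -0.03176756384726839 -0.0005142696947696562
hit True z [0.49516724 0.05904825 0.13184396] dF [-1.2  0.5  7.9] 37.3917
38.4667
```

View pics/thin_on.png

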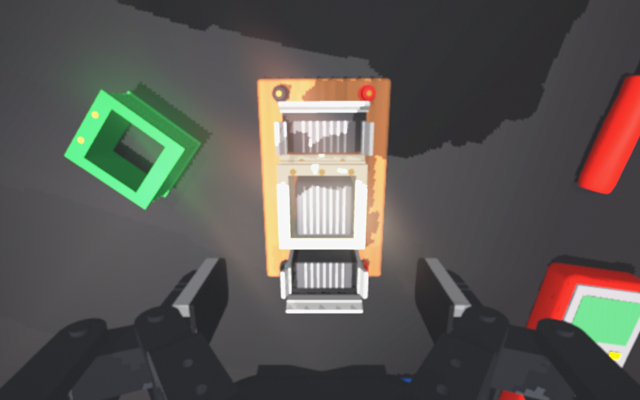

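Both coils are seated (131.8 mm against 131.9 mm expected), and the limb top shows through the thin coil. Last is the yoke, from the known pad pose.

Run:
```python
from lower import *
P=[.3657,.3122]; C=[.4956,.0585]
bot.gripper_to(.085); bot.reach(P+[.2],down(111.9)); f,T=wshot('yoke_pad')
bot.movel(P+[.11],rate=.15); print(bot.movel(P+[.080],rate=.06,contact_N=8))
bot.gripper_to(.03,effort=90); z0=bot.read_position()[2]; print(bot.read_width(),z0)
bot.movel(P+[.095],rate=.05); bot.movel(P+[.22],rate=.25)
bot.reach(C+[.27],down(100.1)); wshot('yoke_in'); print(bot.read_clock())
a=cv2.imread('pics/yoke_pad.png'); b=cv2.imread('pics/yoke_in.png')
cv2.imwrite('pics/pair4.png',np.hstack([cv2.resize(x,(400,250)) for x in(a,b)]))
```

```text
False
0.03788053762540142 0.08064637609740483
44.0083
```

View pics/pair4.png

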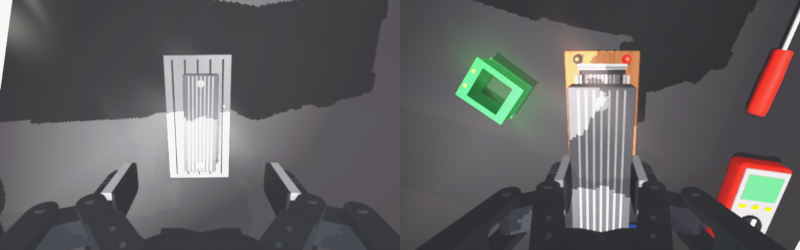

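The yoke lay on the pad as placed and now hangs square in the fingers. I expect it to seat at TCP z ≈ 0.1566.

Run:
```python
from lower import *
C=[.4956,.0585]
z=lower(C,.185,.153,N=7)
if z<.1585:
    bot.gripper_to(.06); bot.movel(C+[.25],rate=.15); bot.gripper_to(.085); bot.reach([.42,-.1,.33],down(100.1)); bot.dwell(.3); print(bot.read_clock())
    f=optics.grab_frame('scene'); s=optics.grab_frame('side')
    save('final',np.hstack([cv2.resize(f['img'][150:240,290:395],(400,343)),cv2.resize(s['img'][180:270,285:390],(400,343))]))
```

```text
hit True z [0.49537681 0.058507   0.15668379] dF [-0.7  0.9 13.1] 45.3833
47.975
```

View pics/final.png

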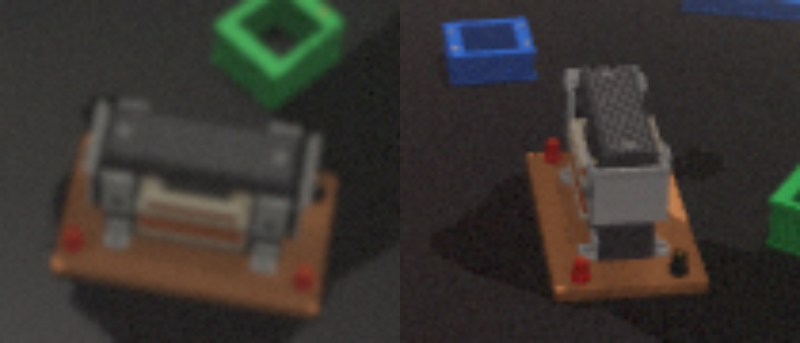

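The yoke lies flat in both brackets over the two stacked coils, and the robot is clear. I'll hand it in.

```bash
python3 -c "
from station import bot
print(bot.sign_off())"
```

```text
the job is handed in; nothing more can be done
None
```

The job is handed in at about 48 s on the robot's clock: tall coil in the tray, thick then thin coil seated on the centre limb, yoke flat in both brackets; the meter, screwdriver, solder reel and look-alikes were never touched.

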